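# Lock a handheld tester under the sprung gate of a sloped holding stand

## Task

Lay the black handheld tester on its back in the cradle of the sloped holding stand, flat on the bed between the two side rails with its lower end close to the lip (either end may be the lower one). Then swing the spring-loaded gate over it all the way down, hold it there against its spring, and slide the gate's bolt right under the keeper so that the gate stays locked when you let go. Do not let the gate snap back open, and leave the other things where they are.

Things in the scene. Friction and masses are not known exactly. Their poses are not given: they have to be found in the camera images.
- tester: black handheld tester with a yellow label, a box 50 (x) x 100 (y) x 30 (z) mm, 0.1-0.25 kg, on its back on the right-hand desk (its top is at z = 2 mm). Origin: centre of its underside; y is its long axis, z out of its face (up). Grasp across its 50 mm width, near mid-length or it swings. It, a multimeter and a mobile phone of other sizes swap places between starts.
- stand: fixed metal holding stand on the left-hand bench, foot plate 150 (x) x 176 (y) mm. Origin on the bench straight below the centre of the cradle; z up, x to its back, away from the robot (horizontal).
- cradle: the stand's fixed sloped bed. Origin: centre of the tester's place on its surface, 64 mm over the bench. x up the slope, away from robot; y left; z its normal, leaning 30 deg to the robot. Rails 10 high, 6 thick, x -45..45, inner faces y -29, 29. Seated: tester's origin here, long axis along x (may slide down to the lip). Plate x -75..75, y -64..112.
- lip (a point): middle of the lower lip's inner face, on the bed, at (-52, 0, 0) mm in the cradle's frame. The lip is two blocks, 12 mm high and 5 mm thick, between the rails. The cradle has no upper stop.
- gate_hinge (a point): centre of the gate's hinge, fixed, at (20, -66, 40) mm in the cradle's frame; the hinge axis is the cradle's x axis. Its cheeks stand at x -2..42, y -77..-55 mm, up to 46 mm over the bed.
- keeper (a point): centre of the underside of the keeper's roof, at (20, 86, 55) mm in the cradle's frame: a staple standing on the bed, x 8..32, y 78..94, top at z = 60 mm. The bolt slides under its roof in the cradle's +y.
- gate (a joint): gate angle, rad. 0: open, bar up along the bed's normal, leaning 5 deg outward (right). 1.66: closed stop, bar along the cradle's +y over the tester, underside 34 mm over the bed. Bar 20 wide, 6 thick, reaches 136 mm from the hinge. A torsion spring always pushes it open: 0.26 Nm at 0, 0.59 Nm at 1.66. The bolt enters the keeper above about 1.63; locked, the gate rests at 1.60 to 1.66.
- bolt (a joint): travel of the sliding bolt along the gate bar to the bar's free end, m. 0: drawn back; 0.028: fully shot. 2 N of friction keeps it where it is left; it may start part-way out. Beyond 0.005 its tip (rod 10 mm thick) strikes the keeper from above, so draw it back before the gate closes.
- peg (a point): grip point on the bolt's peg, a round pin 14 mm thick, parallel to the hinge axis, from x = 20 to -26 mm in the cradle's frame (last 4 mm: a 17 mm collar). This point: x = -6, on its axis; 124 mm (bolt back) to 152 mm (shot) along the bar from the hinge and 6 mm off the hinge line. Gate closed: at (-6, 58, 46) mm back, (-6, 86, 46) shot. Clear of the tester when gripped along the bed's normal.
- meter_dark: bystander: black multimeter 126x71x40 mm, on the right desk; origin under its centre.
- phone_handset: bystander: grey mobile phone 105x47x17 mm, on the right desk; origin under its centre.
- spray_can: bystander: upright red can 34x50x116 mm, on the right desk; origin under its centre.
- spool: bystander: solder spool, 57 mm across, 40 mm high, on the bench left of the stand; origin under its centre.
- jar: bystander: clear tub of screws, 118 mm across, 90 mm high, on the bench behind the stand; origin under its centre.

How it is judged:
By the outcome, as a careful person would: the job done as asked, in the order asked, and still so for the second after the job is handed in, with the robot touching nothing.
It also fails if it takes over 51 s, if anything falls off the work surface, if the arm or the gripper's body presses on something with over 40 N, if the wrist force passes 120 N, or if a joint passes its speed limit or range.

## Robot

A 7-joint arm with a two-finger parallel gripper is mounted at the origin on a cart in front of the work surface, level with it; the furniture and walls round the work are solid. World frame = base frame: x ahead of the robot, y to its left, z up, the work surface at z = 0. Lengths are in m, angles in rad, forces in N, time in s.
With the tool pointing down it reaches from about 0.375 to 0.925 m from the base axis. Payload 3.1 kg.
Tool frame: the origin (TCP) lies between the finger pads; the fingertips stand 17 mm ahead of it and the grasp point (between the pads) lies 2 mm behind it; z points along the fingers, y is the line along which they close (so a half turn about z gives the same grasp; the last joint's range is limited). The gripper opens to 85 mm and grips with 20 to 120 N. Pads are 22 mm wide; open, the fingers measure 114 mm over their backs; the gripper's body (76 mm by 85 mm) begins 54 mm behind the grasp point. The pads swing forward as they close: fully open they stand 13 mm farther back than shut.
Start: joints at [1.115, 0.383, 0.044, 1.598, -0.018, 1.161, -0.05], TCP at [0.228, -0.609, 0.248] pointing down, gripper open.
Joint ranges: [-2.61, 2.61], [-0.41, 2.15], [-1.48, 1.57], [0, 2.5], [-1.57, 4.71], [0.05, 1.97], [-2.85, 2.85]. Speed limits (rad/s): [2.79, 2.79, 3.14, 3.14, 3.14, 3.14, 3.14].

## Interface

Orientations are given as a unit quaternion [w, x, y, z].
In Python, from plant import * gives the robot as it stands.
- The arm moves only by the shell command python3 -m pendant 'ROWS' [FORCE]. ROWS is a JSON object of lists of equal length, an entry for each row: "angular": the turn, a rotation vector about the world's x, y, z in rad, a list of three; "dp": the shift along the world's x, y, z in mm, a list of three; "jaw": the closure, from 0 (fully open) to 1 (shut). In form: {"angular": [[rx, ry, rz], ...], "dp": [[x, y, z], ...], "jaw": [jaw, ...]}. A call has 1 to 10 rows; each row is the pose to reach, as a shift and turn from the pose commanded when the call began; what a row does not reach only later rows make up. A row lasts 1/10 s, in which the tool goes at most 50 mm and 8.59 degrees, less where a joint would pass 70% of its speed; a pose out of reach is approached as far as the arm can. A call with a gripper value outside its range is refused whole. The fingers move at their own pace and stop on an object; FORCE is the grip in N (left out, the last holds). Time passes only in rows, so rows that repeat a pose let the fingers close. It gives the time, the measured TCP pose, the force, the opening and the grip force at its end, in the units of the state.
- read_state(): the state, without advancing time (a new reading comes with each control period).
- read_camera(name): name is "scene" or "top" or "wrist"; returns a dict with "color" (480x640x3 uint8, blue, green, red), "range_z" (480x640 float32, m along the optical axis (not along the pixel's ray), 0 where there is no reading), "fx", "fy", "cx", "cy" (pixels), "R" (3x3) and "t" (3): a world point X has camera coordinates R X + t; the wrist camera has in their place "hand_eye" (4x4, takes a point from camera to tool coordinates, whose origin is the TCP and whose axes are the flange's). Camera axes: x right, y down, z forward; pixel columns grow to the right and rows downward; lengths in m; the calibration is good to about 2 mm. The wrist camera is an equidistant fisheye: a pixel r from the principal point sees the ray r / f radians off the axis. A picture is of the moment at which its call begins: read the wrist's pose just before it.
- sign_off(): hands the job in; it is judged then, once.
The state is a dict: "time_s": time; "joint_pos": joint angles; "qd": joint speeds; "tau": joint torques, N m; "position": TCP position; "ee_rot": TCP orientation; "wrist_force": force on the tool from outside, world axes, zero at the start; "ft_torque": the same for the moment, N m; "gripper_width": opening from 0.0 (shut) to 1.0 (fully open); "gripper_force": force on a finger pad.
Only numpy, scipy, OpenCV 4.12 (cv2) and the standard library are available. Lean on these libraries where they do the work, as an engineer would, in place of code of your own. Each camera call takes 0.05 s, during which the arm holds its last target. There are 200 camera calls.

## Working session

There is one attempt and no reset: what is moved stays moved. The work goes in short steps, Python scripts to look and compute and a shell command to move; the robot and the scene stay as the last step left them, time stands still between calls to the robot, and variables do not carry over. Pictures are saved under pics/ and viewed, at most 10 in all, crops included, and the job is handed in when it is done.

```bash
ls; mkdir -p pics; cat > h.py <<'E'
import numpy as np, cv2
from plant import *
def world(c,u,v):
    z=float(c["range_z"][int(v),int(u)])
    p=np.array([(u-c["cx"])/c["fx"]*z,(v-c["cy"])/c["fy"]*z,z])
    return c["R"].T@(p-c["t"])
def cloud(c):
    v,u=np.mgrid[0:480,0:640]; z=c["range_z"]
    p=np.stack([(u-c["cx"])/c["fx"]*z,(v-c["cy"])/c["fy"]*z,z],-1)
    w=(p-c["t"])@c["R"]; w[z==0]=np.nan
    return w
E
python3 - <<'E'
from h import *
s=read_state(); print(s)
for n in("scene","top"):
    c=read_camera(n); cv2.imwrite(f"pics/{n}0.png",c["color"]); np.save(f"pics/{n}0.npy",c,allow_pickle=True)
    print(n,c["fx"],c["R"].round(3).tolist(),c["t"])
E
```

```text
pics
{'time_s': 0.0, 'joint_pos': array([ 1.11518917,  0.38383953,  0.0438537 ,  1.59957987, -0.01789341,
        1.16118106, -0.04993118]), 'qd': array([-4.73112860e-04,  1.12360975e-03,  1.06914881e-03, -1.24984173e-03,
        1.81961025e-05,  8.90894850e-04, -1.29233074e-03]), 'tau': array([-3.84466057e-04, -4.33463287e+01,  1.02391630e+00, -2.49511707e+01,
        1.04984856e-02,  1.13352964e-02, -1.67880404e-05]), 'position': array([ 0.22731416, -0.60800199,  0.24688175]), 'ee_rot': array([-1.27072341e-03,  9.84035633e-01,  1.77966750e-01, -3.08119335e-04]), 'wrist_force': array([0.48663222, 0.4357303 , 0.39857162]), 'ft_torque': array([-0.00946213, -0.03264393,  0.02272943]), 'gripper_force': 0.0, 'gripper_width': 0.9998540566283696}
scene 547.1065971423262 [[-0.877, -0.481, -0.007], [-0.336, 0.623, -0.707], [0.344, -0.617, -0.708]] [0.4291158  0.23974532 1.41715112]
top 496.14756320183244 [[0.014, -1.0, 0.002], [-0.949, -0.014, -0.316], [0.316, 0.003, -0.949]] [0.03398002 0.51781665 1.62054552]
```

View pics/scene0.png

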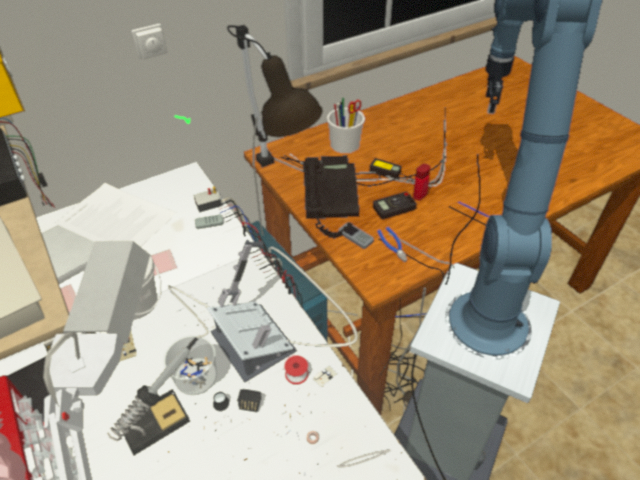

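View pics/top0.png

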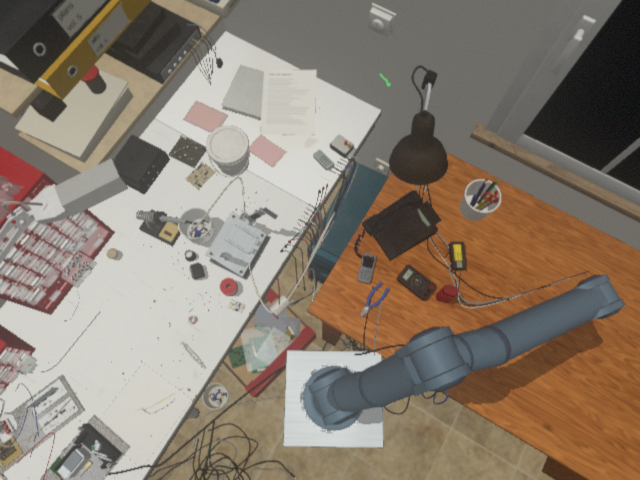

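The scene picture shows the tester (yellow label) at (385,167) and the stand at (250,335), with the gate up at (240,268). In the top picture the tester is at (458,256), the stand at (240,243), the jar at (198,225) and the spool at (229,287).

```bash
python3 - <<'E'
from h import *
t=np.load("pics/top0.npy",allow_pickle=True).item(); s=np.load("pics/scene0.npy",allow_pickle=True).item()
a=cv2.resize(t["color"][200:310,180:300],None,fx=5,fy=5,interpolation=cv2.INTER_CUBIC)
cv2.imwrite("pics/cropt.png",a)
b=cv2.resize(s["color"][225:385,190:310],None,fx=3.7,fy=3.7,interpolation=cv2.INTER_CUBIC)
cv2.imwrite("pics/crops.png",b)
for n,c,pts in(("t",t,[(458,256),(458,245),(458,267),(240,243),(229,287),(198,225),(416,282),(367,267)]),("s",s,[(385,167),(250,335),(296,370)])):
    for p in pts: print(n,p,world(c,*p).round(4))
# tester from depth + yellow
for n,c,(u0,u1,v0,v1) in(("t",t,(430,485,225,290)),("s",s,(355,415,145,190))):
    w=cloud(c); hsv=cv2.cvtColor(c["color"],cv2.COLOR_BGR2HSV)
    m=np.zeros((480,640),bool); m[v0:v1,u0:u1]=1
    y=m&(hsv[...,0]>20)&(hsv[...,0]<35)&(hsv[...,1]>150)&(hsv[...,2]>100)
    q=w[y]; print(n,"yellow",np.nanmedian(q,0),len(q))
    ctr=np.nanmedian(q,0)
    box=m&(w[...,2]>.022)&(w[...,2]<.05)&(np.hypot(w[...,0]-ctr[0],w[...,1]-ctr[1])<.075)
    P=w[box][:,:2].astype(np.float32); print(len(P),np.median(w[box][:,2]))
    r=cv2.minAreaRect(P); print(r, cv2.boxPoints(r))
E
```

```text
t (458, 256) [ 0.4779 -0.4301  0.0335]
t (458, 245) [ 0.5197 -0.4341  0.0295]
t (458, 267) [ 0.4383 -0.4276  0.0323]
t (240, 243) [0.5053 0.3316 0.0618]
t (229, 287) [0.3523 0.3611 0.0469]
t (198, 225) [0.5912 0.5001 0.0014]
t (416, 282) [ 0.383  -0.2793  0.0305]
t (367, 267) [ 0.4381 -0.1122  0.0158]
s (385, 167) [ 0.4795 -0.4246  0.0314]
s (250, 335) [0.4829 0.3642 0.0741]
s (296, 370) [0.3503 0.3755 0.039 ]
t yellow [ 0.49377822 -0.42878071  0.03242103] 132
409 0.031642907308558975
((0.48469340801239014, -0.4186127483844757), (0.10361082851886749, 0.07581669837236404), 0.6841943264007568) [[ 0.43243903 -0.3813257 ]
 [ 0.43334436 -0.45713702]
 [ 0.5369478  -0.4558998 ]
 [ 0.53604245 -0.38008848]]
s yellow [ 0.49057208 -0.43071776  0.03334494] 130
339 0.0322994039932213
((0.48029956221580505, -0.42999547719955444), (0.10165037214756012, 0.062038857489824295), 2.7494945526123047) [[ 0.42804492 -0.4014498 ]
 [ 0.43102086 -0.46341723]
 [ 0.5325542  -0.45854115]
 [ 0.52957827 -0.39657372]]
```

View pics/cropt.png

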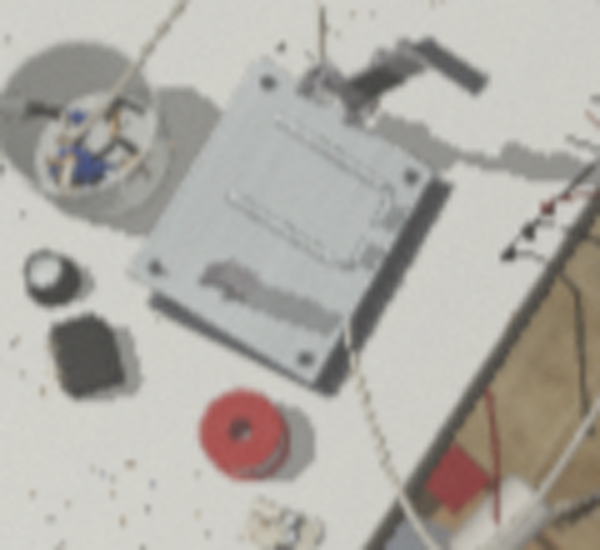

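View pics/crops.png

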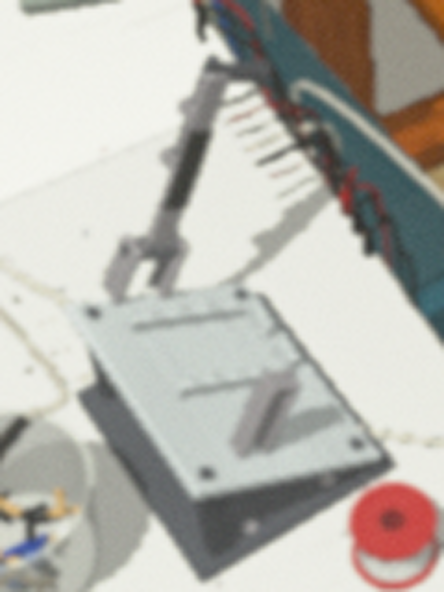

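```bash
python3 - <<'E'
from h import *
from scipy.optimize import least_squares
t=np.load("pics/top0.npy",allow_pickle=True).item(); s=np.load("pics/scene0.npy",allow_pickle=True).item()
def frame(c,seedbox):
    w=cloud(c); u0,u1,v0,v1=seedbox
    seed=w[v0:v1,u0:u1].reshape(-1,3); seed=seed[~np.isnan(seed).any(1)]
    o=np.median(seed,0); 
    for k in range(5):
        q=seed if k==0 else seed[abs((seed-o)@n)<.006]
        o=q.mean(0); n=np.linalg.svd(q-o)[2][2]; n*=np.sign(n[2])
    d=(w-o)@n; near=np.linalg.norm(w-o,axis=-1)<.16
    m=(abs(d)<.008)&near
    k,l,st,_=cv2.connectedComponentsWithStats(m.astype(np.uint8))
    i=1+np.argmax(st[1:,4]); m=(l==i)
    ux=-n+0; ux=np.array([0,0,1.])-n*n[2]; ux/=np.linalg.norm(ux); uy=np.cross(n,ux)
    P=np.stack([(w[m]-o)@ux,(w[m]-o)@uy],1).astype(np.float32)
    r=cv2.minAreaRect(P)
    print("tilt",np.degrees(np.arccos(n[2])),"ux",ux,"o",o,"npts",m.sum()); print(r)
    # percentiles along ux,uy
    print(np.percentile(P,[1,99],axis=0)*1e3)
    z0=o
    a,b=r[0]; ctr=o+a*ux+b*uy
    yaw=np.arctan2(ux[1],ux[0]); print("plate ctr",ctr,"yaw",np.degrees(yaw))
    print("cradle origin",ctr-0.024*uy)
frame(t,(225,258,228,258)); 
frame(s,(225,275,315,355))
E
```

```text
tilt 30.022394679137204 ux [0.36260166 0.78624517 0.50033846] o [0.51037022 0.32915556 0.0604943 ] npts 1908
((0.008881799876689911, 0.012341618537902832), (0.1769406944513321, 0.15455496311187744), 88.65330505371094)
[[-63.40470098 -73.78171034]
 [ 84.4114729   99.05129373]]
plate ctr [0.50238356 0.34130739 0.06493821] yaw 65.24172631319773
cradle origin [0.52417755 0.33125641 0.06493821]
tilt 28.91622613910745 ux [0.32155029 0.81412767 0.4835303 ] o [0.48928967 0.3626696  0.0741735 ] npts 2462
((-0.02520563080906868, -0.018537156283855438), (0.18469487130641937, 0.16814455389976501), 85.45330047607422)
[[ -95.08600123 -104.44128565]
 [  58.36028676   71.83123626]]
plate ctr [0.49842589 0.3353394  0.06198582] yaw 68.4478149345049
cradle origin [0.5207479  0.32652303 0.06198582]
```

```bash
python3 -m pendant '{"angular":[[0,0,-0.12],[0,0,-0.24],[0,0,-0.358],[0,0,-0.358],[0,0,-0.358],[0,0,-0.358],[0,0,-0.358],[0,0,-0.358],[0,0,-0.358]],"dp":[[40,28,0],[80,56,0],[120,84,-10],[160,112,-20],[200,140,-30],[240,165,-40],[253,178,-40],[253,178,-40],[253,178,-40]],"jaw":[0,0,0,0,0,0,0,0,0]}'
cat >> h.py <<'E'
from scipy.spatial.transform import Rotation as Ro
def wristview():
    s=read_state(); c=read_camera("wrist")
    q=s["ee_rot"]; R=Ro.from_quat([q[1],q[2],q[3],q[0]]).as_matrix(); c["Rt"]=R; c["p"]=np.array(s["position"])
    return c
def wcloud(c):
    v,u=np.mgrid[0:480,0:640].astype(float); x=(u-c["cx"])/c["fx"]; y=(v-c["cy"])/c["fy"]
    th=np.hypot(x,y); k=np.where(th>1e-9,np.tan(th)/np.maximum(th,1e-9),1)
    z=c["range_z"]; p=np.stack([x*k*z,y*k*z,z],-1); H=c["hand_eye"]
    w=(p@H[:3,:3].T+H[:3,3])@c["Rt"].T+c["p"]; w[z==0]=np.nan
    return w
def wrays(c,uv):
    x=(uv[:,0]-c["cx"])/c["fx"]; y=(uv[:,1]-c["cy"])/c["fy"]; th=np.hypot(x,y)
    d=np.stack([x*np.sinc(th/np.pi)**-1*0+np.sin(th)*x/np.maximum(th,1e-9),np.sin(th)*y/np.maximum(th,1e-9),np.cos(th)],1)
    H=c["hand_eye"]; return (H[:3,3]@c["Rt"].T+c["p"]), d@H[:3,:3].T@c["Rt"].T
E
python3 - <<'E'
from h import *
c=wristview(); print(c["p"],c["Rt"].round(3).tolist(),c["hand_eye"].round(3).tolist(),c["fx"],c["fy"],c["cx"],c["cy"])
cv2.imwrite("pics/w1.png",c["color"]); np.save("pics/w1.npy",c,allow_pickle=True)
w=wcloud(c)
m=(w[...,2]>.024)&(w[...,2]<.042)&(abs(w[...,0]-.483)<.08)&(abs(w[...,1]+.43)<.06)
k,l,st,_=cv2.connectedComponentsWithStats(m.astype(np.uint8)); m=l==1+np.argmax(st[1:,4])
print(m.sum(),np.median(w[m][:,2]))
r=cv2.minAreaRect(w[m][:,:2].astype(np.float32)); print(r,cv2.boxPoints(r).round(4).tolist())
E
```

```text
time_s: 1.0
position: [0.4798, -0.4313, 0.2078]
ee_rot: [0.0, 1.0, 0.0, -0.001]
wrist_force: [-0.4, -0.6, -0.0]
gripper_width: 0.999
gripper_force: 0.0
[ 0.47980481 -0.43125296  0.20780236] [[1.0, 0.0, -0.002], [0.0, -1.0, -0.0], [-0.002, 0.0, -1.0]] [[-0.0, -0.947, -0.322, 0.083], [1.0, -0.0, -0.0, -0.001], [0.0, -0.322, 0.947, -0.125], [0.0, 0.0, 0.0, 1.0]] 371.64829954431775 371.64829954431775 322.46687776236644 242.2393465589946
6689 0.031847617095902364
((0.48472172021865845, -0.43207889795303345), (0.09884172677993774, 0.050467655062675476), 1.2586414813995361) [[0.43479999899864197, -0.40790000557899475], [0.4359000027179718, -0.45840001106262207], [0.5346999764442444, -0.4562000036239624], [0.5335999727249146, -0.4058000147342682]]
```

```bash
python3 -m pendant '{"angular":[[0,0,0.022],[0,0,0.022],[0,0,0.022],[0,0,0.022],[0,0,0.022],[0,0,0.022]],"dp":[[5,-1,-45],[5,-1,-90],[5,-1,-130],[5,-1,-160],[5,-1,-178],[5,-1,-178]],"jaw":[0,0,0,0,0,0]}' && python3 -m pendant '{"angular":[[0,0,0],[0,0,0],[0,0,0],[0,0,0],[0,0,0],[0,0,0],[0,0,0],[0,0,0]],"dp":[[0,0,0],[0,0,0],[0,0,0],[0,0,0],[0,0,0],[0,0,0],[0,0,0],[0,0,0]],"jaw":[1,1,1,1,1,1,1,1]}' 50
```

```text
time_s: 1.65
position: [0.4817, -0.4323, 0.0274]
ee_rot: [-0.001, 1.0, 0.009, -0.003]
wrist_force: [-0.2, 0.1, -0.4]
gripper_width: 0.998
gripper_force: 0.0
time_s: 2.45
position: [0.4875, -0.4335, 0.0332]
ee_rot: [0.002, 1.0, 0.011, 0.002]
wrist_force: [0.2, -0.2, 7.2]
gripper_width: 0.569
gripper_force: 55.3
```

```bash
cat >> h.py <<'E'
def cradle(o,yawdeg,tilt=30):
    y=np.radians(yawdeg); t=np.radians(tilt)
    cx=np.array([np.cos(t)*np.cos(y),np.cos(t)*np.sin(y),np.sin(t)]); cy=np.array([-np.sin(y),np.cos(y),0]); 
    return np.array(o),np.stack([cx,cy,np.cross(cx,cy)],1)
def move(pt,Rw,p0,R0):
    """shift mm and rotvec from commanded pose"""
    return ((pt-p0)*1e3).round(1), Ro.from_matrix(Rw@R0.T).as_rotvec().round(4)
E
python3 - <<'E'
from h import *
t=np.load("pics/top0.npy",allow_pickle=True).item()
w=cloud(t)
yaw=63.9; o=np.array([.524,.331,.064])
v,u=np.mgrid[0:480,0:640]; d=np.stack([(u-t["cx"])/t["fx"],(v-t["cy"])/t["fy"],np.ones(u.shape)],-1)@t["R"]; cc=-t["R"].T@t["t"]
for it in range(5):
    O,R=cradle(o,yaw); n=R[:,2]
    X=cc+d*(((O-cc)@n)/(d@n))[...,None]; L=(X-O)@R
    m=(abs((w-O)@n)<.007)&(abs(L[...,0])<.1)&(L[...,1]>-.09)&(L[...,1]<.13)
    k,l,st,_=cv2.connectedComponentsWithStats(m.astype(np.uint8)); m=l==1+np.argmax(st[1:,4])
    r=cv2.minAreaRect(L[m][:,:2].astype(np.float32)); a=r[2] if r[2]<45 else r[2]-90
    yaw+=a; ctr=O+R@np.array([r[0][0],r[0][1]-.024,0]); o=np.array([ctr[0],ctr[1],.064])
    print(r,yaw,ctr, np.median(((w-O)@n)[m]))
O,R=cradle(o,yaw); np.save("crad.npy",np.hstack([O[:,None],R]))
Rt=R@np.diag([1,-1,-1.])
for lp in([-.03,0,.20],[0,0,.10],[-.001,0,.033]):
    P=O+R@np.array(lp); q=Ro.from_matrix(Rt).as_quat(); print(lp,P,np.roll(q,1))
R0=Ro.from_euler('z',.022).as_matrix()@np.diag([1,-1,-1.]); print(Ro.from_matrix(Rt@R0.T).as_rotvec(), move(O+R@np.array([-.03,0,.2]),Rt,np.array([.485,-.432,.030]),R0))
E
```

```text
((0.0006445422768592834, 0.024060390889644623), (0.1535128951072693, 0.17608186602592468), 0.3182050883769989) 64.218205088377 [0.52419134 0.33152784 0.06432227] 0.0002779585525377281
((0.0002685338258743286, 0.02394358068704605), (0.1535259634256363, 0.17620283365249634), 0.04270847886800766) 64.26091356724501 [0.52434329 0.33171271 0.06413427] 0.0004584814770237576
((6.341934204101562e-05, 0.02397642284631729), (0.1535348892211914, 0.17622750997543335), 0.0057183015160262585) 64.26663186876104 [0.52438838 0.33175194 0.06403171] 0.0005412897080182171
((1.2636184692382812e-05, 0.023994430899620056), (0.15353721380233765, 0.17623209953308105), 0.000774612242821604) 64.26740648100386 [0.52439815 0.33175938 0.06400632] 0.0005639557856418057
((8.381903171539307e-06, 0.023998893797397614), (0.15354980528354645, 0.17623290419578552), 0.00010450682020746171) 64.26751098782407 [0.5244023  0.33176544 0.06400419] 0.0005683196221124597
[-0.03, 0, 0.2] [0.46970523 0.21827807 0.22220508] [-0.13766522  0.8179544   0.51377359  0.21917022]
[0, 0, 0.1] [0.5026938  0.28672389 0.15060254] [-0.13766522  0.8179544   0.51377359  0.21917022]
[-0.001, 0, 0.033] [0.51686249 0.31612159 0.09207884] [-0.13766522  0.8179544   0.51377359  0.21917022]
[ 0.29786974 -0.46284161  1.07339739] (array([-15.3, 650.3, 192.2]), array([ 0.2979, -0.4628,  1.0734]))
```

```bash
python3 -m pendant '{"angular":[[0,0,0],[0,0,0],[0,0,0],[0,0,0],[0,0,0],[0,0,0],[0,0,0]],"dp":[[0,0,20],[0,0,60],[0,0,110],[0,0,160],[0,0,210],[0,0,260],[0,0,260]],"jaw":[1,1,1,1,1,1,1]}'
```

```text
time_s: 3.15
position: [0.4896, -0.4348, 0.3011]
ee_rot: [0.006, 1.0, 0.011, 0.007]
wrist_force: [0.3, -0.6, -1.3]
gripper_width: 0.572
gripper_force: 54.5
```

```bash
python3 -m pendant '{"angular":[[0.03,-0.046,0.107],[0.06,-0.093,0.215],[0.089,-0.139,0.322],[0.119,-0.185,0.429],[0.149,-0.231,0.537],[0.179,-0.278,0.644],[0.209,-0.324,0.751],[0.238,-0.37,0.859],[0.268,-0.417,0.966],[0.298,-0.463,1.073]],"dp":[[0,40,0],[0,85,0],[0,130,0],[0,175,0],[0,220,0],[0,265,0],[0,310,0],[-5,355,0],[-10,400,0],[-15,445,0]],"jaw":[1,1,1,1,1,1,1,1,1,1]}' && python3 -m pendant '{"angular":[[0,0,0],[0,0,0],[0,0,0],[0,0,0],[0,0,0],[0,0,0],[0,0,0],[0,0,0]],"dp":[[-5,45,-5],[-8,90,-10],[-10,135,-20],[-11,170,-25],[-11,183,-25],[-11,183,-25],[-11,183,-25],[-11,183,-25]],"jaw":[1,1,1,1,1,1,1,1]}'
python3 - <<'E'
from h import *
c=wristview(); print(c["p"],read_state()["joint_pos"])
cr=np.load("crad.npy"); O,R=cr[:,0],cr[:,1:]
print("local",(R.T@(c["p"]-O)).round(4)); print("rot err",Ro.from_matrix(c["Rt"]@(R@np.diag([1,-1,-1.])).T).as_rotvec())
cv2.imwrite("pics/w2.png",c["color"]); np.save("pics/w2.npy",c,allow_pickle=True)
E
```

```text
time_s: 4.15
position: [0.4692, 0.0149, 0.2894]
ee_rot: [-0.138, 0.817, 0.515, 0.219]
wrist_force: [0.7, 0.6, -1.6]
gripper_width: 0.572
gripper_force: 54.4
time_s: 4.95
position: [0.4599, 0.1944, 0.2649]
ee_rot: [-0.137, 0.819, 0.512, 0.219]
wrist_force: [-0.2, -0.0, -1.4]
gripper_width: 0.568
gripper_force: 54.4
[0.4599396  0.19436798 0.26492865] [ 0.40008575 -0.06405623 -0.61655509  2.16425768 -0.63977391  0.79017302
 -0.27040933]
local [-0.031  -0.0016  0.2499]
rot err [-0.00037707  0.00034571 -0.00318084]
```

View pics/w2.png

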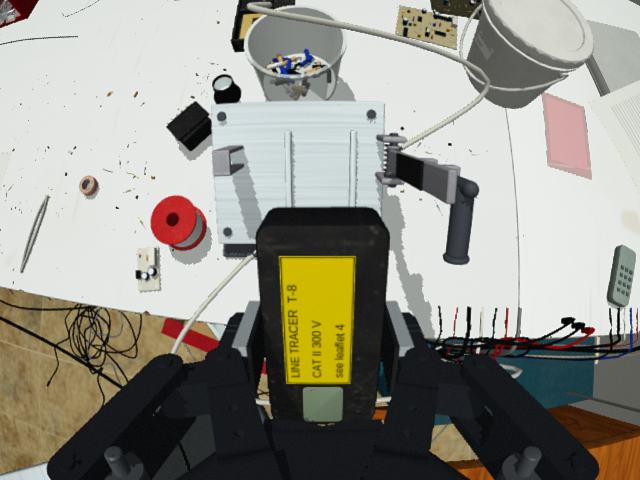

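The wrist view shows the tester held straight (label at (315,320)), the rails at (290,165) and (353,165), the keeper at (230,160), the hinge at (388,160), and the gate arm up with its peg running from (467,185) to (455,260).

```bash
cat > an.py <<'E'
from h import *
import sys
def tester(c):
    w=wcloud(c); T=(w-c["p"])@c["Rt"]*1e3   # tool frame mm
    m=(abs(T[...,0])<80)&(abs(T[...,1])<33)&(T[...,2]>-12)&(T[...,2]<14)
    k,l,st,_=cv2.connectedComponentsWithStats(m.astype(np.uint8)); m=l==1+np.argmax(st[1:,4])
    q=T[m]; q=q[abs(q[:,2]-np.median(q[:,2]))<5]
    A=np.c_[q[:,:2],np.ones(len(q))]; f=np.linalg.lstsq(A,q[:,2],rcond=None)[0]
    print("tester top plane z=",f.round(4),"n",len(q)); 
    q=q[abs(A@f-q[:,2])<2]
    print("pct x",np.percentile(q[:,0],[.3,99.7]),"y",np.percentile(q[:,1],[.3,50,99.7])); print(cv2.minAreaRect(q[:,:2].astype(np.float32)))
def local(c):
    cr=np.load("crad.npy"); O,R=cr[:,0],cr[:,1:]; return ((wcloud(c)-O)@R)*1e3
if __name__=="__main__":
    c=np.load("pics/w2.npy",allow_pickle=True).item()
    tester(c); L=local(c); x,y,z=L[...,0],L[...,1],L[...,2]
    near=(abs(x)<120)&(y>-120)&(y<140)
    bed=near&(abs(z)<5); print("bed z by region",[np.nanmedian(z[bed&(y>a)&(y<a+20)&(x>20)&(x<60)]).round(2) for a in(-50,-25,0,20,50,80)])
    print("bed z low x",[np.nanmedian(z[bed&(y>40)&(y<75)&(x>a)&(x<a+15)]).round(2) for a in(-60,-30,0,30,50)])
    print("y edges",np.percentile(y[bed&(x>50)&(x<70)],[.5,99.5]),np.percentile(y[bed&(x>-30)&(x<0)&(y>0)],[99.5]))
    print("x upper edge",[np.percentile(x[bed&(y>a)&(y<a+20)],99.5).round(1) for a in(-50,-20,10,40,80)],"lower",[np.percentile(x[bed&(y>a)&(y<a+20)],.5).round(1) for a in(60,85)])
    for a,b in((-36,-20),(20,42)):
        r=near&(z>6)&(z<13)&(y>a)&(y<b)&(abs(x)<48); q=L[r]
        for x0 in(-10,5,20,35):
            s=q[abs(q[:,0]-x0)<7.5]; print("rail",x0,len(s),np.median(s[:,1:],0).round(2) if len(s) else "")
    k=near&(z>45)&(z<66)&(y>60); print("keeper top",np.nanmedian(L[k],0),np.percentile(L[k],[3,97],axis=0))
    g=(z>70)&(z<260)&(y<-50)&(y>-160)&(abs(x)<70)&(~np.isnan(z)); q=L[g]; print(len(q))
    for x0 in range(-40,45,5):
        s=q[abs(q[:,0]-x0)<2.5]
        if len(s)>5: print(x0,len(s),"y",np.percentile(s[:,1],[5,50,95]).round(1),"z",np.percentile(s[:,2],[5,50,95]).round(1))
E
python3 an.py
```

```text
tester top plane z= [0.0089 0.0043 1.6529] n 24710
pct x [-48.87924894  47.19962747] y [-25.01385716  -0.16463648  25.31736582]
((-1.8427734375, 0.11826705932617188), (65.94636535644531, 99.3691635131836), 89.34503173828125)
bed z by region [np.float64(0.94), np.float64(0.95), np.float64(0.87), np.float64(0.79), np.float64(0.77), np.float64(0.7)]
bed z low x [np.float64(0.55), np.float64(0.7), np.float64(0.71), np.float64(0.77), np.float64(0.83)]
y edges [-62.59517084 110.28004279] [111.01666336]
x upper edge [np.float64(72.7), np.float64(73.3), np.float64(73.5), np.float64(73.3), np.float64(73.0)] lower [np.float64(-74.9), np.float64(-118.8)]
rail -10 103 [-31.31  10.6 ]
rail 5 97 [-31.23  10.8 ]
rail 20 105 [-31.9   10.98]
rail 35 95 [-31.66  10.63]
rail -10 88 [32.04 10.33]
rail 5 83 [31.98 10.57]
rail 20 94 [31.7  10.63]
rail 35 104 [31.4  10.64]
keeper top [19.27041558 85.05216649 60.45487215] [[ 7.86375463 78.10186651 46.78044895]
 [30.07506187 93.40454973 61.97358575]]
4003
-30 8 y [-86.  -81.9 -76.2] z [173.7 179.6 179.8]
-25 229 y [-88.6 -80.2 -75.4] z [171.3 178.2 180.6]
-20 177 y [-88.  -80.6 -76.4] z [172.3 177.9 179.4]
-15 182 y [-87.9 -80.8 -76.5] z [172.8 178.  179.5]
-10 187 y [-87.9 -80.6 -76.5] z [172.8 177.8 179.5]
-5 188 y [-87.8 -81.  -76.6] z [172.9 177.9 179.5]
0 194 y [-88.2 -80.8 -76.6] z [172.7 177.9 179.6]
5 194 y [-87.9 -81.  -76.6] z [172.9 178.  179.8]
10 543 y [-85.5 -70.5 -62.3] z [ 91.4 167.  179.2]
15 631 y [-83.6 -70.4 -62.2] z [ 90.  162.5 185.3]
20 708 y [-84.9 -71.1 -62.5] z [ 91.6 167.6 185.4]
25 629 y [-86.3 -70.2 -61.9] z [ 91.5 146.8 177.1]
30 133 y [-74.8 -70.  -64.1] z [ 84.9 137.  176.2]
```

```bash
python3 - <<'E'
from h import *
c=np.load("pics/w2.npy",allow_pickle=True).item(); T=(wcloud(c)-c["p"])@c["Rt"]*1e3
m=(T[...,2]<30)&(abs(T[...,0])<60)&(abs(T[...,1])<100)
for z in range(-100,20,10):
    s=T[m&(abs(T[...,2]-z)<5)]
    if len(s)>20: print(z,len(s),np.percentile(s[:,1],[0.5,99.5]).round(1),np.percentile(s[:,0],[.5,99.5]).round(1))
E
```

```text
-90 498 [-66.1  66.4] [10.8 15.6]
-80 8079 [-66.6  66.5] [ 4.4 21.5]
-70 10865 [-64.3  64.1] [-4.7 19.8]
-60 10334 [-61.5  61.7] [-10.9  18.7]
-50 4664 [-59.7  59.6] [-11.4  18.5]
-40 7378 [-57.  57.] [-10.9  14.6]
-30 2248 [-54.4  54.8] [ 1.7 14.8]
-20 1687 [-37.   37.2] [-9.9 12.7]
-10 1420 [-37.8  37.8] [-10.1  12.4]
0 24927 [-33.5  33.8] [-48.1  47.2]
10 1131 [-36.   35.9] [ 7.  47.9]
```

```bash
python3 - <<'E'
from h import *
from an import local
cr=np.load("crad.npy"); O,R=cr[:,0],cr[:,1:]
c=np.load("pics/w2.npy",allow_pickle=True).item(); L=local(c); x,y,z=[L[...,i] for i in range(3)]
g=(x>11)&(x<29)&(y<-50)&(y>-120)&(z>60)&(z<200)
for a in range(60,200,10):
    s=L[g&(z>a)&(z<=a+10)]
    if len(s)>5: print(a,len(s),np.percentile(s[:,1],[3,50,97]).round(1))
p0=np.array([.459,.196,.265])
for l in([-10,1.5,120],[-.2,1.5,60],[-.2,1.5,42],[-.2,1.5,36],[-.2,1.5,31.5]):
    P=O+R@(np.array(l)/1e3); print(l,((P-p0)*1e3).round(1))
print((R@[0,-.1745,0]).round(4))
E
```

```text
60 67 [-63.8 -61.8 -61.2]
70 30 [-65.1 -61.4 -60.8]
80 85 [-67.1 -61.7 -60.7]
90 94 [-67.3 -62.6 -61.7]
100 119 [-83.8 -63.6 -62.9]
110 143 [-84.5 -64.4 -63.6]
120 134 [-69.1 -65.2 -64.4]
130 209 [-69.7 -66.7 -65.3]
140 223 [-88.8 -69.3 -68.2]
150 188 [-86.2 -69.9 -69.1]
160 218 [-81.6 -70.7 -69.9]
170 587 [-82.9 -74.8 -71. ]
180 251 [-87.3 -82.6 -79.3]
[-10, 1.5, 120] [  34.2   74.6 -102.1]
[-0.2, 1.5, 60] [  51.   109.2 -149.1]
[-0.2, 1.5, 42] [  54.9  117.3 -164.7]
[-0.2, 1.5, 36] [  56.2  120.  -169.9]
[-0.2, 1.5, 31.5] [  57.1  122.1 -173.8]
[ 0.1572 -0.0758  0.    ]
```

```bash
python3 -m pendant '{"angular":[[0.04,-0.019,0],[0.08,-0.038,0],[0.12,-0.057,0],[0.157,-0.076,0],[0.157,-0.076,0],[0.157,-0.076,0],[0.157,-0.076,0],[0.157,-0.076,0],[0.157,-0.076,0]],"dp":[[9,19,-25],[17,37,-51],[34,75,-102],[43,92,-126],[51,109,-149],[51,109,-149],[55,117,-165],[55,117,-165],[55,117,-165]],"jaw":[1,1,1,1,1,1,1,1,1]}' 30
python3 - <<'E'
from an import *
s=read_state(); c=wristview(); np.save("pics/w3.npy",c,allow_pickle=True); print(s["wrist_force"],s["joint_pos"].round(2))
cr=np.load("crad.npy"); O,R=cr[:,0],cr[:,1:]; print("tcp",R.T@(c["p"]-O)*1e3)
L=local(c); T=(wcloud(c)-c["p"])@c["Rt"]*1e3; m=(abs(T[...,0])<60)&(abs(T[...,1])<33)&(T[...,2]>-6)&(T[...,2]<12)
q=L[m]; A=np.c_[q[:,:2],np.ones(len(q))]; f=np.linalg.lstsq(A,q[:,2],rcond=None)[0]; print("top plane local",f.round(3)); q=q[abs(A@f-q[:,2])<2]
print(np.percentile(q,[.5,99.5],axis=0).round(1).tolist())
E
```

```text
time_s: 5.9
position: [0.5157, 0.3118, 0.1011]
ee_rot: [-0.181, 0.796, 0.499, 0.29]
wrist_force: [-0.3, -0.1, -1.5]
gripper_width: 0.57
gripper_force: 54.4
[-0.31718061 -0.14069094 -1.53451682] [ 0.31  0.49 -0.79  2.18 -0.99  0.16  0.17]
tcp [-0.31274168 -0.84606104 42.99646827]
top plane local [1.5900e-01 1.0000e-03 4.1239e+01]
[[-47.7, -25.4, 32.7], [46.4, 23.6, 49.4]]
```

```bash
python3 -m pendant '{"angular":[[0,0,0],[0,0,0],[0,0,0],[0,0,0],[0,0,0],[0,0,0]],"dp":[[0,2,-3],[0.4,3.1,-5.2],[0.9,4.2,-7.2],[1.3,5.2,-9.1],[1.5,5.6,-10],[1.5,5.6,-10]],"jaw":[0.98,0.98,0.98,0.98,0.98,0.98]}' 25
python3 - <<'E'
from an import *
s=read_state(); c=wristview(); np.save("pics/w4.npy",c,allow_pickle=True); print(s["wrist_force"],s["gripper_force"])
cr=np.load("crad.npy"); O,R=cr[:,0],cr[:,1:]; print("tcp",R.T@(c["p"]-O)*1e3)
L=local(c); T=(wcloud(c)-c["p"])@c["Rt"]*1e3; m=(abs(L[...,0])<60)&(abs(L[...,1])<33)&(L[...,2]>24)&(L[...,2]<45)
q=L[m]; A=np.c_[q[:,:2],np.ones(len(q))]; f=np.linalg.lstsq(A,q[:,2],rcond=None)[0]; print("top plane local",f.round(3)); q=q[abs(A@f-q[:,2])<2]
print(np.percentile(q,[.5,99.5],axis=0).round(1).tolist())
E
```

```text
time_s: 6.55
position: [0.5198, 0.3211, 0.0951]
ee_rot: [-0.181, 0.794, 0.5, 0.294]
wrist_force: [-1.3, -1.6, 11.7]
gripper_width: 0.565
gripper_force: 56.8
[-1.27674574 -1.62111803 11.7130533 ] 56.849892139434814
tcp [ 5.44465471 -0.44801329 32.71234877]
top plane local [ 6.0000e-03 -1.0000e-03  3.1906e+01]
[[-35.7, -24.9, 30.0], [52.3, 24.0, 33.5]]
```

```bash
python3 -m pendant '{"angular":[[0,0,0],[0,0,0],[0,0,0],[0,0,0]],"dp":[[-1.2,-2.4,-1.2],[-2.4,-4.8,-2.4],[-2.4,-4.8,-2.4],[-2.4,-4.8,-2.4]],"jaw":[0.98,0.98,0.98,0.98]}' 25
cat > st.py <<'E'
from an import *
s=read_state(); c=wristview(); np.save("pics/w_last.npy",c,allow_pickle=True); cv2.imwrite("pics/w_last.png",c["color"]); print(s["wrist_force"].round(1),s["gripper_force"],s["gripper_width"],s["joint_pos"].round(2))
cr=np.load("crad.npy"); O,R=cr[:,0],cr[:,1:]; print("tcp",R.T@(c["p"]-O)*1e3,"rot local",R.T@Ro.from_matrix(c["Rt"]@(R@np.diag([1,-1,-1.])).T).as_rotvec())
L=local(c); m=(abs(L[...,0])<70)&(abs(L[...,1])<33)&(L[...,2]>24)&(L[...,2]<45)
q=L[m]
if len(q)>300:
    A=np.c_[q[:,:2],np.ones(len(q))]; f=np.linalg.lstsq(A,q[:,2],rcond=None)[0]; print("top plane local",f.round(3)); q=q[abs(A@f-q[:,2])<2]
    print(np.percentile(q,[.5,99.5],axis=0).round(1).tolist())
E
python3 st.py
```

```text
time_s: 7.0
position: [0.5168, 0.3155, 0.0917]
ee_rot: [-0.181, 0.795, 0.5, 0.293]
wrist_force: [0.2, -0.5, 7.5]
gripper_width: 0.565
gripper_force: 56.4
[ 0.2 -0.5  7.5] 56.39915406703949 0.565180737065752 [ 0.33  0.53 -0.82  2.17 -1.    0.13  0.2 ]
tcp [-1.71961261 -0.26032056 32.9541882 ] rot local [-0.00449418 -0.17960524  0.00248532]
top plane local [1.0000e-02 1.0000e-03 3.2143e+01]
[[-43.1, -24.7, 30.1], [45.1, 24.2, 33.9]]
```

```bash
python3 -m pendant '{"angular":[[0,0,0],[0,0,0],[0,0,0],[0,0,0],[0,0,0],[0,0,0],[0,0,0],[0,0,0],[0,0,0],[0,0,0]],"dp":[[0,0,0],[0,0,0],[0,0,0],[0,0,0],[-3,-6,8],[-8,-17,23],[-18,-37,49],[-31,-62,82],[-42,-87,115],[-42,-87,115]],"jaw":[0.25,0.25,0.25,0.25,0.25,0.25,0.25,0.25,0.25,0.25]}'
python3 st.py
```

```text
time_s: 8.05
position: [0.4741, 0.2237, 0.2063]
ee_rot: [-0.177, 0.796, 0.499, 0.292]
wrist_force: [0.7, -0.9, 0.2]
gripper_width: 0.747
gripper_force: 0.0
[ 0.7 -0.9  0.2] 0.0 0.7471013064066937 [ 0.53  0.09 -0.77  2.26 -0.98  0.56  0.12]
tcp [-32.06869902  -1.56328192 182.84664931] rot local [-0.01120334 -0.17427344  0.00064203]
top plane local [-2.0000e-03 -2.0000e-03  3.0929e+01]
[[-52.8, -25.0, 29.1], [45.2, 23.5, 32.7]]
```

View pics/w_last.png

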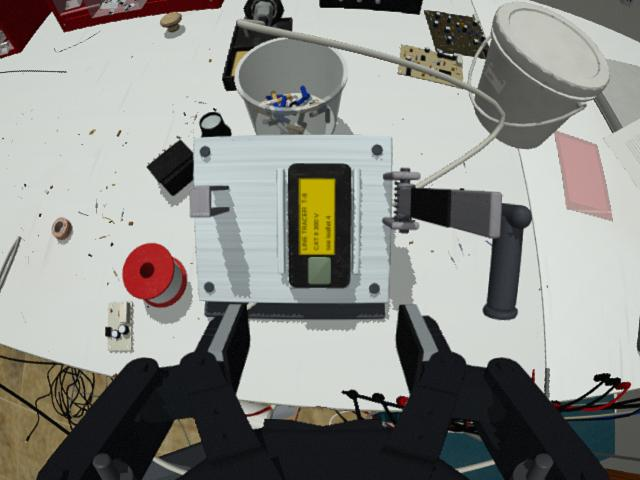

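The tester lies flat between the rails at (320,225), with its lower end at the lip. The gate is still open, with its peg running from (510,215) to (500,315).

```bash
cat > peg.py <<'E'
from an import *
import sys
from scipy.optimize import least_squares
def peg(c,y0,z0):
    L=local(c); L=L+np.array([.8,0,-.8]); m=(L[...,0]>-20)&(L[...,0]<6)&(abs(L[...,1]-y0)<14)&(abs(L[...,2]-z0)<14); q=L[m]
    r=least_squares(lambda p:np.hypot(q[:,1]-p[0],q[:,2]-p[1])-7,[y0,z0],loss="soft_l1").x
    e=(abs(L[...,1]-y0)<14)&(abs(L[...,2]-z0)<14)&(L[...,0]<10)&(L[...,0]>-50)
    return r,len(q),np.percentile(L[e][:,0],[1])
def arc(g,d):
    f=1.66-g; return np.array([-66+d*np.cos(f)-6*np.sin(f), 40+d*np.sin(f)+6*np.cos(f)])
if __name__=="__main__":
    c=np.load("pics/w_last.npy",allow_pickle=True).item()
    r,n,e=peg(c,-83.5,172); print("peg yz",r,n,"xmin",e)
    v=r-[-66,40]; d=np.sqrt(v@v-36); print("d",d,"g",1.66-(np.arctan2(v[1],v[0])-np.arctan2(6,d)))
    print("open arc pts",arc(0,d),arc(0,124))
E
python3 peg.py
python3 - <<'E'
from h import *
c=np.load("pics/w2.npy",allow_pickle=True).item()
from peg import peg
print(peg(c,-83.5,172))
E
```

```text
peg yz [-83.28149686 171.38621967] 1728 xmin [-26.68783795]
d 132.38198084777366 g 0.0037147838246338605
open arc pts [-83.7694479  171.32111626] [-83.02273564 162.97246225]
(array([-83.32922516, 171.26977639]), 973, array([-26.52136677]))
```

```bash
cat > tgt.py <<'E'
from h import *
import sys,json
cr=np.load("crad.npy"); O,R=cr[:,0],cr[:,1:]
# args: json p0 (m), json list of local mm
p0=np.array(json.loads(sys.argv[1]))
for l in json.loads(sys.argv[2]): print(l,((O+R@(np.array(l)/1e3)-p0)*1e3).round(1))
E
python3 tgt.py '[0.4711,0.2268,0.2026]' '[[-20,-40,240],[-9,-83.5,240],[-9,-83.5,200],[-9,-83.5,171]]'
```

```text
[-20, -40, 240] [ 29.7 -36.1  59.2]
[-9, -83.5, 240] [ 73.  -46.4  64.7]
[-9, -83.5, 200] [ 81.7 -28.4  30.1]
[-9, -83.5, 171] [ 88.  -15.3   5. ]
```

```bash
python3 -m pendant '{"angular":[[-0.08,0.038,0],[-0.157,0.076,0],[-0.157,0.076,0],[-0.157,0.076,0],[-0.157,0.076,0],[-0.157,0.076,0]],"dp":[[10,-18,30],[30,-36,59],[50,-41,62],[73,-46,65],[73,-46,65],[73,-46,65]],"jaw":[0.3,0.3,0.3,0.3,0.3,0.3]}'
python3 st.py; python3 - <<'E'
from peg import *
c=np.load("pics/w_last.npy",allow_pickle=True).item(); print(peg(c,-83.5,172))
E
```

```text
time_s: 8.7
position: [0.5437, 0.182, 0.2659]
ee_rot: [-0.14, 0.818, 0.514, 0.218]
wrist_force: [0.2, 1.2, 0.1]
gripper_width: 0.7
gripper_force: 0.0
[0.2 1.2 0.1] 0.0 0.6999203697326102 [ 0.47  0.14 -0.68  1.99 -0.48  0.78 -0.35]
tcp [ -8.57820802 -82.42957899 238.12613616] rot local [ 4.98518212e-03 -4.78280122e-05 -1.18046114e-03]
top plane local [-4.0000e-03  1.2000e-02  3.0817e+01]
[[-52.2, -25.6, 28.8], [45.3, 23.3, 32.7]]
(array([-83.20024662, 171.32080184]), 1044, array([-26.52308787]))
```

```bash
python3 -m pendant '{"angular":[[0,0,0],[0,0,0],[0,0,0],[0,0,0],[0,0,0]],"dp":[[5,8,-16],[9,18,-34],[13,26,-50],[15.5,31,-59],[15.5,31,-59]],"jaw":[0.3,0.3,0.3,0.3,0.3]}' && python3 -m pendant '{"angular":[[0,0,0],[0,0,0],[0,0,0],[0,0,0],[0,0,0],[0,0,0]],"dp":[[0,0,0],[0,0,0],[0,0,0],[0,0,0],[0,0,0],[0,0,0]],"jaw":[1,1,1,1,1,1]}' 60
python3 st.py; python3 - <<'E'
from h import *
from peg import arc
cr=np.load("crad.npy"); O,R=cr[:,0],cr[:,1:]
p0=np.array([.5596,.2114,.2086]); print("cmd local",R.T@(p0-O)*1e3)
E
```

```text
time_s: 9.25
position: [0.5578, 0.2132, 0.2067]
ee_rot: [-0.139, 0.818, 0.514, 0.217]
wrist_force: [-0.3, 0.1, -0.2]
gripper_width: 0.697
gripper_force: 0.0
time_s: 9.85
position: [0.5596, 0.2125, 0.209]
ee_rot: [-0.138, 0.818, 0.514, 0.219]
wrist_force: [-2.8, 0.6, 3.1]
gripper_width: 0.137
gripper_force: 58.4
[-2.8  0.6  3.1] 58.396979570388794 0.13677024822992795 [ 0.38  0.26 -0.68  2.   -0.4   0.62 -0.41]
tcp [ -7.27185539 -83.53275631 171.6710504 ] rot local [ 0.0011322  -0.00014932 -0.00012155]
top plane local [-4.0000e-03  1.8000e-02  3.0812e+01]
[[-52.3, -25.5, 28.7], [45.4, 23.2, 32.6]]
cmd local [ -8.36778121 -83.96624102 171.80083858]
```

```bash
python3 - <<'E'
from h import *
from peg import arc
cr=np.load("crad.npy"); O,R=cr[:,0],cr[:,1:]
def P(g,d): a=arc(g,d)+[-.2,.5]; return R@np.array([-8.4,a[0],a[1]])
b=P(0,132.4)
print("draw",[(P(0,d)-b).round(1).tolist() for d in(129,126,123.8)])
b=P(0,123.8)
for G in(np.linspace(.083,.83,10),np.linspace(.913,1.577,9)):
    print([(P(g,123.8)-b).round(1).tolist() for g in G]); b=P(G[-1],123.8)
print([(P(g,123.8)-b).round(1).tolist() for g in (1.61,1.64,1.66,1.675,1.69)])
E
```

```text
draw [[0.5, 1.7, -2.9], [0.9, 3.1, -5.5], [1.2, 4.2, -7.4]]
[[-9.4, 4.0, 0.9], [-18.7, 8.4, 1.0], [-27.8, 13.2, 0.4], [-36.6, 18.3, -1.0], [-45.1, 23.7, -3.1], [-53.2, 29.4, -5.9], [-60.9, 35.3, -9.4], [-68.0, 41.4, -13.5], [-74.6, 47.7, -18.3], [-80.7, 54.1, -23.7]]
[[-5.4, 6.4, -6.0], [-10.1, 12.9, -12.5], [-14.1, 19.3, -19.4], [-17.4, 25.6, -26.8], [-19.9, 31.8, -34.6], [-21.7, 37.9, -42.8], [-22.7, 43.7, -51.2], [-22.8, 49.3, -59.8], [-22.2, 54.7, -68.6]]
[[0.5, 2.0, -3.5], [1.0, 3.8, -6.7], [1.4, 5.0, -8.9], [1.7, 5.9, -10.5], [2.1, 6.7, -12.1]]
```

```bash
python3 -m pendant '{"angular":[[0,0,0],[0,0,0],[0,0,0],[0,0,0],[0,0,0]],"dp":[[0.5,1.6,-2.9],[1,3,-5.6],[1.2,4.2,-7.4],[1.2,4.2,-7.4],[1.2,4.2,-7.4]],"jaw":[1,1,1,1,1]}'; python3 st.py
```

```text
time_s: 10.4
position: [0.5612, 0.2159, 0.2025]
ee_rot: [-0.138, 0.818, 0.514, 0.219]
wrist_force: [-9.6, -3.8, 12.7]
gripper_width: 0.14
gripper_force: 60.0
[-9.6 -3.8 12.7] 59.950382709503174 0.1402259506846495 [ 0.37  0.28 -0.68  2.   -0.39  0.61 -0.42]
tcp [ -7.32438066 -83.50520146 164.13584441] rot local [ 0.00109615  0.0006064  -0.00033257]
top plane local [-4.000e-03  1.500e-02  3.082e+01]
[[-52.0, -25.4, 28.8], [45.4, 23.2, 32.6]]
```

```bash
python3 -m pendant '{"angular":[[0,0,0],[0,0,0],[0,0,0],[0,0,0],[0,0,0],[0,0,0],[0,0,0],[0,0,0],[0,0,0],[0,0,0]],"dp":[[-9.4,4,0.9],[-18.7,8.4,1],[-27.8,13.2,0.4],[-36.6,18.3,-1],[-45.1,23.7,-3.1],[-53.2,29.4,-5.9],[-60.9,35.3,-9.4],[-68,41.4,-13.5],[-74.6,47.7,-18.3],[-80.7,54.1,-23.7]],"jaw":[1,1,1,1,1,1,1,1,1,1]}'; python3 st.py
```

```text
time_s: 11.45
position: [0.4831, 0.2693, 0.179]
ee_rot: [-0.136, 0.819, 0.512, 0.222]
wrist_force: [-0.2, -1.8, 4.4]
gripper_width: 0.14
gripper_force: 65.2
[-0.2 -1.8  4.4] 65.15705108642578 0.14006527160545704 [ 0.31  0.19 -0.75  2.16 -0.45  0.47 -0.49]
tcp [ -6.80021946  10.10038602 136.70484804] rot local [-0.00609665 -0.00218706 -0.00151719]
top plane local [-8.0000e-03 -2.0000e-03  3.0978e+01]
[[-50.2, -24.8, 28.9], [45.9, 23.6, 32.6]]
```

```bash
python3 -m pendant '{"angular":[[0,0,0],[0,0,0],[0,0,0],[0,0,0],[0,0,0],[0,0,0],[0,0,0],[0,0,0],[0,0,0],[0,0,0]],"dp":[[-5.4,6.4,-6],[-10.1,12.9,-12.5],[-14.1,19.3,-19.4],[-17.4,25.6,-26.8],[-19.9,31.8,-34.6],[-21.7,37.9,-42.8],[-22.7,43.7,-51.2],[-22.8,49.3,-59.8],[-22.2,54.7,-68.6],[-22.2,54.7,-68.6]],"jaw":[1,1,1,1,1,1,1,1,1,1]}'; python3 st.py
```

```text
time_s: 12.5
position: [0.4586, 0.3263, 0.1087]
ee_rot: [-0.138, 0.818, 0.514, 0.22]
wrist_force: [-0.3, -0.1, 5.2]
gripper_width: 0.136
gripper_force: 72.9
[-0.3 -0.1  5.2] 72.91428208351135 0.1362651489319211 [ 0.08  0.33 -0.68  2.2  -0.34  0.25 -0.66]
tcp [-6.63656386 56.87477174 55.43306819] rot local [ 0.00067608 -0.00120828  0.00027954]
top plane local [ 1.0000e-03 -4.2000e-02  3.1119e+01]
[[-44.6, -23.7, 28.6], [45.7, 24.1, 32.5]]
```

```bash
python3 -m pendant '{"angular":[[0,0,0],[0,0,0],[0,0,0],[0,0,0],[0,0,0],[0,0,0]],"dp":[[0.5,2,-3.5],[1,3.8,-6.7],[1.4,5,-8.9],[1.7,5.9,-10.5],[2.1,6.7,-12.1],[2.1,6.7,-12.1]],"jaw":[1,1,1,1,1,1]}'; python3 st.py
```

```text
time_s: 13.15
position: [0.4604, 0.3326, 0.0973]
ee_rot: [-0.138, 0.818, 0.514, 0.219]
wrist_force: [0.3, 2.0, 4.5]
gripper_width: 0.14
gripper_force: 74.2
[0.3 2.  4.5] 74.20033693313599 0.13999636675327717 [ 0.05  0.36 -0.65  2.2  -0.32  0.22 -0.68]
tcp [-6.79118833 58.05617572 42.35005043] rot local [ 0.0008972  -0.00086022  0.00028912]
top plane local [ 3.9000e-02 -3.3000e-02  3.3075e+01]
[[-42.0, -24.2, 29.9], [34.6, 23.7, 36.3]]
```

```bash
python3 - <<'E'
from peg import *
c=np.load("pics/w_last.npy",allow_pickle=True).item(); L=local(c)
for y0 in range(-60,110,10):
    s=L[(L[...,0]>12)&(L[...,0]<28)&(abs(L[...,1]-y0)<4)&(L[...,2]>20)&(L[...,2]<75)]
    if len(s)>5: print(y0,len(s),np.percentile(s[:,2],[10,50,90]).round(1))
cv2.imwrite("pics/w5.png",c["color"])
E
```

```text
-60 749 [41.  45.  48.3]
-50 464 [40.4 41.5 42.2]
-40 507 [40.9 41.8 42.6]
-30 569 [40.8 42.1 42.8]
-20 555 [35.3 42.3 43.2]
-10 625 [36.1 48.  53.8]
0 1259 [42.1 57.  58. ]
10 1022 [38.4 49.4 54.3]
20 1104 [36.2 49.9 54.6]
30 908 [43.4 52.3 55.1]
40 1509 [46.9 58.2 59.4]
50 1119 [44.2 52.9 55.6]
60 1320 [44.5 54.6 57.5]
70 581 [44.5 52.9 55.8]
80 860 [58.4 60.5 61.3]
90 966 [59.9 60.6 61.3]
```

View pics/w5.png

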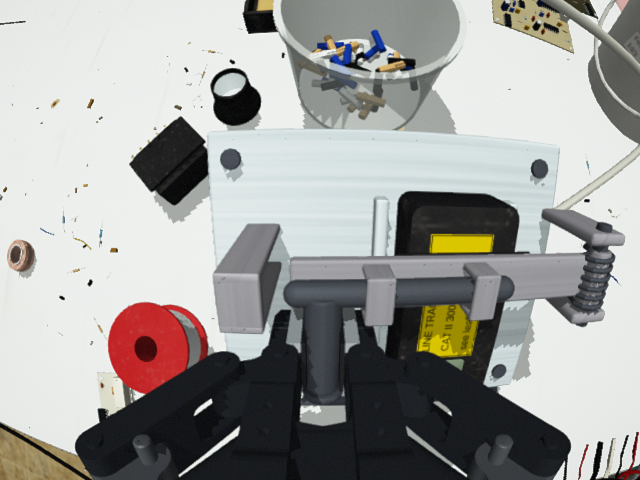

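The gate is nearly down: the bar runs from (585,275) to (300,270), and the bolt tip at (295,290) is clear of the keeper at (245,280). The bar slope gives about 1.63 rad. The peg rolled up the pads as the gate turned, so I press further down.

```bash
python3 -m pendant '{"angular":[[0,0,0],[0,0,0],[0,0,0],[0,0,0],[0,0,0]],"dp":[[0.3,0.7,-1.3],[0.6,1.4,-2.6],[0.9,1.8,-3.5],[0.9,1.8,-3.5],[0.9,1.8,-3.5]],"jaw":[1,1,1,1,1]}'; python3 st.py; cat > bar.py <<'E'
from peg import *
c=np.load("pics/w_last.npy",allow_pickle=True).item(); L=local(c)
s=L[(L[...,0]>22)&(L[...,0]<28.5)&(L[...,1]>-50)&(L[...,1]<65)&(L[...,2]>36)&(L[...,2]<48)]
k=np.ones(len(s),bool)
for i in range(6):
    f=np.polyfit(s[k][:,1],s[k][:,2],1); k=abs(np.polyval(f,s[:,1])-s[:,2])<1.2
print("bar slope",f,"n",k.sum(),"gate~",1.66-f[0])
E
python3 bar.py
```

```text
time_s: 13.7
position: [0.461, 0.3344, 0.094]
ee_rot: [-0.138, 0.818, 0.514, 0.219]
wrist_force: [-1.3, 2.3, 6.2]
gripper_width: 0.142
gripper_force: 74.4
[-1.3  2.3  6.2] 74.4072961807251 0.14183729906901188 [ 0.04  0.37 -0.65  2.2  -0.32  0.21 -0.68]
tcp [-6.80266067 58.20989638 38.56608275] rot local [ 0.00087064 -0.00078841  0.00072048]
top plane local [ 3.1000e-02 -4.0000e-02  3.2795e+01]
[[-41.0, -25.2, 29.7], [42.5, 24.5, 35.6]]
bar slope [2.33055236e-04 4.09609082e+01] n 3597 gate~ 1.659766944764303
```

```bash
python3 -m pendant '{"angular":[[0,0,0],[0,0,0],[0,0,0],[0,0,0],[0,0,0],[0,0,0],[0,0,0],[0,0,0],[0,0,0],[0,0,0]],"dp":[[-3,2,-0.6],[-6.5,3.6,-0.6],[-10,5.2,-0.6],[-13.5,6.9,-0.6],[-17,8.6,-0.6],[-20.5,10.3,-0.6],[-24,12,-0.6],[-26,13,-0.6],[-26,13,-0.6],[-26,13,-0.6]],"jaw":[1,1,1,1,1,1,1,1,1,1]}'; python3 st.py; python3 bar.py
```

```text
time_s: 14.75
position: [0.4373, 0.3462, 0.0938]
ee_rot: [-0.137, 0.818, 0.513, 0.221]
wrist_force: [0.9, 1.2, 6.0]
gripper_width: 0.139
gripper_force: 74.4
[0.9 1.2 6. ] 74.36155200004578 0.13867663018978565 [-0.02  0.34 -0.64  2.23 -0.33  0.18 -0.73]
tcp [-6.64752763 84.70982435 38.19491799] rot local [-0.00327519 -0.00213499 -0.00081069]
top plane local [ 0.036 -0.053 32.871]
[[-51.4, -24.4, 29.3], [40.2, 24.3, 35.9]]
bar slope [-1.93835495e-03  4.07981791e+01] n 2940 gate~ 1.6619383549528677
```

```bash
python3 -m pendant '{"angular":[[0,0,0],[0,0,0],[0,0,0],[0,0,0]],"dp":[[-1.5,0.7,0],[-3,1.4,0],[-3.6,1.7,0],[-3.6,1.7,0]],"jaw":[1,1,1,1]}'; python3 st.py; python3 bar.py
```

```text
time_s: 15.2
position: [0.4358, 0.3469, 0.094]
ee_rot: [-0.136, 0.819, 0.512, 0.222]
wrist_force: [5.9, -2.3, 4.9]
gripper_width: 0.142
gripper_force: 74.3
[ 5.9 -2.3  4.9] 74.27458763122559 0.142072299094819 [-0.03  0.34 -0.63  2.24 -0.33  0.17 -0.73]
tcp [-6.49044356 86.3374525  38.43810709] rot local [-0.00684222 -0.00341703 -0.00269323]
top plane local [ 0.038 -0.05  32.92 ]
[[-51.5, -24.6, 29.4], [39.0, 24.6, 35.4]]
bar slope [-1.18172549e-03  4.09052930e+01] n 2890 gate~ 1.6611817254937196
```

View pics/w_last.png

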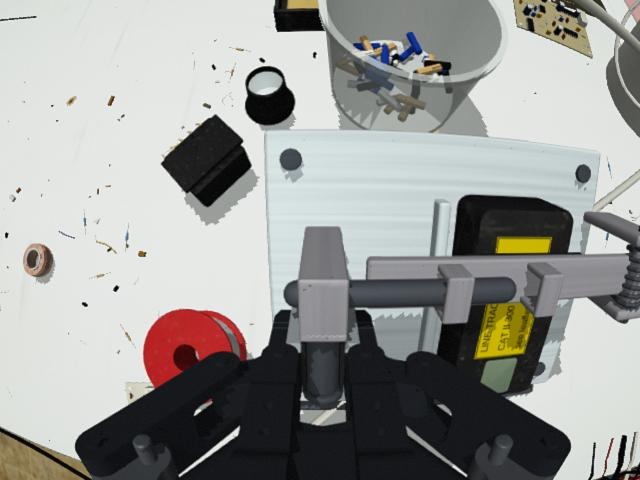

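The bolt rod passes under the keeper at (322,290) with its tip out the far side at (290,292), and the bar is level. I release and withdraw along the bed normal.

```bash
python3 -m pendant '{"angular":[[0,0,0],[0,0,0],[0,0,0],[0,0,0],[0,0,0],[0,0,0],[0,0,0],[0,0,0],[0,0,0],[0,0,0]],"dp":[[0,0,0],[0,0,0],[0,0,0],[0,0,0],[-2,-5,9],[-5,-11,21],[-11,-23,43],[-18,-38,73],[-26,-54,104],[-26,-54,104]],"jaw":[0.6,0.55,0.5,0.5,0.5,0.5,0.5,0.5,0.5,0.5]}'; python3 st.py; python3 bar.py; python3 - <<'E'
from peg import *
c=np.load("pics/w_last.npy",allow_pickle=True).item(); print(peg(c,86,46))
cv2.imwrite("pics/w6.png",c["color"])
E
```

```text
time_s: 16.25
position: [0.4077, 0.293, 0.2]
ee_rot: [-0.135, 0.818, 0.513, 0.222]
wrist_force: [1.1, -0.5, -1.1]
gripper_width: 0.501
gripper_force: 0.0
[ 1.1 -0.5 -1.1] 0.0 0.5005696877645076 [ 0.34  0.   -0.86  2.27 -0.61  0.5  -0.48]
tcp [ -6.10503756  88.29282004 160.57729173] rot local [-0.00784416 -0.0019555   0.00060026]
top plane local [ 0.053 -0.046 33.189]
[[-52.9, -22.8, 28.6], [27.7, 24.2, 32.8]]
bar slope [2.51156512e-02 4.25922256e+01] n 1036 gate~ 1.6348843487998308
(array([86.21350673, 49.85193006]), 766, array([-25.43208622]))
```

View pics/w6.png

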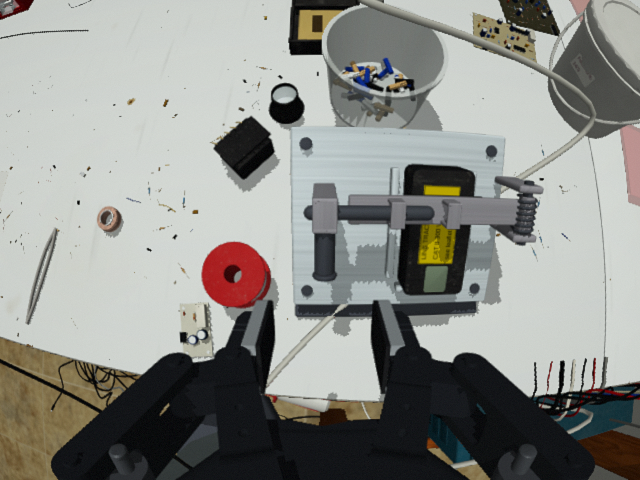

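The gate holds locked: the bolt is in the keeper at (325,213), the peg is at y = 86 mm (fully shot), the tester is flat at the lip and the gripper is clear.

```bash
python3 -c "
from plant import *
print(sign_off())"
```

```text
the job is handed in; nothing more can be done
None
```

The job is handed in at about 16 s. The tester lies flat between the rails with its lower end at the lip, and the gate is down with its bolt fully under the keeper. It stayed locked at about 1.63 rad after I let go. I saw no bystander disturbed, though I did not re-measure them.

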